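# Push the tea tray over the hand-off edge

## Robot

A 7-joint arm with a two-finger parallel gripper is mounted at the origin on the work surface. World frame = base frame: x ahead of the robot, y to its left, z up, the work surface at z = 0. Lengths are in m, angles in rad, forces in N, time in s.
With the tool pointing down it reaches from about 0.4 to 0.75 m from the base axis. Payload 19.5 kg.
Tool frame: the origin (TCP) lies midway between the tips of the shut fingers; the grasp point (between the pads) lies 19 mm behind it; y points along the fingers, z is the direction in which the jaws open and shut, and the axes are right-handed (so a half turn about y gives the same grasp; the last joint's range is limited). The gripper opens to 85 mm and grips with 20 to 120 N. Pads are 22 mm wide; open, the fingers measure 114 mm over their backs; the gripper's body (76 mm by 85 mm) begins 54 mm behind the grasp point. The pads swing forward as they close: fully open they stand 13 mm farther back than shut.
Start: joints at [-1.336, 0.707, -0.028, 1.485, 0.022, 0.951, -0.075], TCP at [0.157, 0.553, 0.231] pointing down, gripper open.
Joint ranges: [-2.71, 2.71], [-0.32, 2.16], [-1.57, 1.52], [0, 2.45], [-1.46, 4.6], [0, 2.02], [-2.83, 2.83]. Speed limits (rad/s): [1.89, 1.89, 2.57, 2.57, 3.01, 3.01, 3.01].

## Interface

Orientations are given as a rotation vector (axis times angle).
In Python, from bench import arm gives the robot as it stands.
- The arm moves only by the tool send_rows, never from a script. Its argument "deltas" is a list that holds one entry, the list of rows, each a list of 6 numbers: the shift along the tool's x, y, z in m, then the turn, a rotation vector about the tool's x, y, z in rad. A call has 1 to 12 rows; each row is the pose to reach, as a shift and turn from the pose commanded when the call began, along the tool's axes at that moment; what a row does not reach only later rows make up. A row lasts 1/8 s, in which the tool goes at most 62.5 mm and 10.7 degrees, less where a joint would pass 70% of its speed; a pose out of reach is approached as far as the arm can. A call with a gripper value outside its range is refused whole. "gripper" is the opening in per cent of the stroke, from 0 (shut) to 100 (fully open), set as the call begins (left out, the last holds). The fingers move at their own pace and stop on an object; "force" is the grip in N (left out, the last holds). Time passes only in rows, so rows that repeat a pose let the fingers close. It gives the time, the measured TCP pose, the force and the opening at its end, in the units of the state.
- arm.state(): the state, without advancing time (a new reading comes with each control period).
- arm.grab_frame(name): name is "scene" or "top"; returns (picture, depth): 420x560x3 uint8, red, green, blue; 420x560 float32, m along the optical axis (not along the pixel's ray), 0 where there is no reading.
- arm.calibration(name): a dict with "intrinsics" (3x3 intrinsics, pixels), "dist_coeffs" ([k1, k2, p1, p2, k3] as OpenCV has them; the pictures are not rectified), "rvec" (rotation vector, rad) and "tvec" (3), from world to camera coordinates, as OpenCV has them. Camera axes: x right, y down, z forward; pixel columns grow to the right and rows downward; lengths in m; the calibration is good to about 2 mm. A picture is of the moment at which its call begins. calibration takes no time and is no camera call.
- arm.job_done(): hands the job in, once; it reports no verdict.
The state is a dict: "time": time; "joint_positions": joint angles; "qvel": joint speeds; "tau": joint torques, N m; "eef_pos": TCP position; "eef_rot": TCP orientation; "contact_force": force on the tool from outside, world axes, zero at the start; "wrist_torque": the same for the moment, N m; "gripper_width": opening from 0.0 (shut) to 1.0 (fully open).
Only numpy, scipy, OpenCV 4.12 (cv2) and the standard library are available. Lean on these libraries where they do the work, as an engineer would, in place of code of your own. Each camera call takes 0.05 s, during which the arm holds its last target.

## Task

The tea in the red cup is ready to go out: with your fingertips, push its flat wooden tray along the bamboo stand, away from you, until the tray sticks out about 3 cm (2 to 4 cm will do) over the stand's far edge, square to that edge, so that the server can take hold of it there. The lidded cup rides along on the tray without being touched, slipping or tipping. Do not lift or grip anything, leave the other tray and cup, the whisk and the tea caddy where they are, and finish clear of everything.

Things in the scene. Friction and masses are not known exactly. Their poses are not given: they have to be found in the camera images.
- stand_edge (a point): middle of the upper far edge of the bamboo hand-off stand, at the height of its deck (70 mm above the counter). The stand is fixed, its flat deck is 300 mm deep (along this point's x) and 500 mm wide (along y) and 16 mm thick; the deck runs from this point 300 mm back along -x. x points level outward over the edge (away from the robot), y along the edge to the left, z up
- red_tray: the tray to push: flat dark walnut slab 140 mm deep (its x) by 160 mm wide (its y) by 8 mm thick, plan corners rounded 14 mm, about 0.13 kg, lying loose on the deck with the red cup on it. Origin at the centre of its underside; x points towards the stand's far edge (at the start within about 12 degrees of square to it), z up. It slides with ordinary dry friction and stops when it is no longer pushed
- red_tray_front (a point): middle of the upper leading edge of that tray (70 mm along its x from the centre, 8 mm above the deck): the edge that has to come to stick out about 30 mm beyond stand_edge; it starts 15 to 62 mm short of it
- red_tray_rear (a point): middle of the upper rear edge of that tray, 70 mm along its -x from the centre, 8 mm above the deck: the edge nearest to the robot, straight and upright over its middle 132 mm, free to be pushed; bare deck lies at least 80 mm behind it
- red_tray_spot (a point): the place on the tray's top on which the red cup stands, 15 mm ahead (+x) of the tray's centre
- red_cup: lidded ceramic tea cup, dull red, 68 mm across at the lid, 75 mm high with its lid knob, foot 42 mm across, about 0.34 kg, loose on the red cup's tray, within 4 mm of red_tray_spot. Origin at the centre of its foot, z up. Its wall stands about 50 mm ahead of the tray's rear edge. Not to be touched
- teal_tray: the other tray, the same in all but its load, on the same deck beside the first (left or right of it, centres about 240 mm apart). Origin at the centre of its underside. Leave alone
- teal_cup: the same lidded cup in teal glaze, standing on the other tray. Origin at the centre of its foot. Leave alone
- whisk_mid (a point): bamboo whisk standing on its white ceramic rest, 62 mm across and 122 mm high, loose on the counter at one side of the stand; this point is on its axis half-way up. Leave alone
- caddy_mid (a point): indigo tea caddy with lid, 77 mm across and 114 mm high, loose on the counter at the other side of the stand; this point is on its axis half-way up. Leave alone
There are look-alikes about, which are no part of the job. Leave any green look-alike of the red_tray alone.

How it is judged:
By the outcome, as a careful person would: the job done as asked, in the order asked, and still so for the second after the job is handed in, with the robot touching nothing.
It also fails if it takes over 43 s, if anything falls off the work surface, if the arm or the gripper's body presses on something with over 40 N, if the wrist force passes 120 N, or if a joint passes its speed limit or range.

## Working session

There is one attempt and no reset: what is moved stays moved. The work goes in short steps, Python scripts to look and compute and a tool call to move; the robot and the scene stay as the last step left them, time stands still between calls to the robot, and variables do not carry over. Pictures are saved under pics/ and viewed, and the job is handed in when it is done.

Besides the shell and the picture viewer there is one more tool, called as name([rows], argument=value, ...), one row to a line, values as JSON. send_rows: Moves the arm, as the interface text tells. Its arguments: {"type":"object","properties":{"deltas":{"type":"array","items":{"type":"array","items":{"type":"array","items":{"type":"number"}}}},"gripper":{"type":"number"},"force":{"type":"number"}},"required":["deltas"]}

```bash
mkdir -p pics; ls; cat > h.py <<'E'
import numpy as np,cv2
from bench import arm
def grab(n):
    im,d=arm.grab_frame(n); np.savez(f'{n}.npz',im=im,d=d); return im,d
def load(n):
    z=np.load(f'{n}.npz'); return z['im'],z['d']
def cam(n):
    c=arm.calibration(n); K=np.array(c['intrinsics'],float); D=np.array(c['dist_coeffs'],float)
    R=cv2.Rodrigues(np.array(c['rvec'],float))[0]; t=np.array(c['tvec'],float).ravel(); return K,D,R,t
def plane(n,px,z):
    K,D,R,t=cam(n); px=np.array(px,float).reshape(-1,1,2)
    u=cv2.undistortPoints(px,K,D).reshape(-1,2); r=np.c_[u,np.ones(len(u))]@R; o=-R.T@t
    s=(z-o[2])/r[:,2]; return o+r*s[:,None]
def depthpts(n,px,d):
    K,D,R,t=cam(n); px=np.array(px)
    u=cv2.undistortPoints(px.astype(float).reshape(-1,1,2),K,D).reshape(-1,2)
    z=d[px[:,1].astype(int),px[:,0].astype(int)]
    return (np.c_[u,np.ones(len(u))]*z[:,None]-t)@R
def proj(n,P):
    K,D,R,t=cam(n); return cv2.projectPoints(np.array(P,float).reshape(-1,1,3),R,t,K,D)[0].reshape(-1,2)
E
python3 - <<'E'
from h import *
for n in('scene','top'):
    im,d=grab(n); cv2.imwrite(f'pics/{n}0.png',im[:,:,::-1])
    K,D,R,t=cam(n); print(n,K.tolist(),D,-R.T@t,R[2])
print(arm.state())
E
```

```text
pics
scene [[482.4529715383844, 0.0, 286.1134518542254], [0.0, 482.4529715383844, 220.16083956732902], [0.0, 0.0, 1.0]] [0.03515436 0.         0.         0.         0.        ] [1.27423645 0.0578181  1.00426454] [-0.60173225  0.00410102 -0.79868735]
top [[461.24785261979014, 0.0, 286.32337750283745], [0.0, 461.24785261979014, 206.69631890759305], [0.0, 0.0, 1.0]] [-0.06046955  0.          0.          0.          0.        ] [0.43574524 0.0430985  1.30876987] [ 0.11506408  0.01802841 -0.99319446]
{'time': 0.1, 'joint_positions': array([-1.33570371,  0.70700377, -0.02759754,  1.48495681,  0.02203014,
        0.95090195, -0.07552336]), 'qvel': array([-3.89840195e-05, -1.74668532e-03, -2.25367075e-03, -1.50870911e-03,
       -3.79643714e-04,  2.25705852e-04, -6.24800758e-04]), 'tau': array([ 7.16110135e-04, -8.84311223e+01,  1.23653680e+00, -2.36455268e+01,
        1.70830014e-02,  5.00847309e-03, -8.01732926e-05]), 'eef_pos': array([0.15708261, 0.55288055, 0.23089457]), 'eef_rot': array([-1.56081878,  0.21736547, -0.21725944]), 'contact_force': array([0.4209332 , 0.09655161, 0.22293633]), 'wrist_torque': array([0.09272841, 0.01218748, 0.03511197]), 'gripper_width': 0.9976184590487157}
```

```bash
ls pics
```

```text
scene0.png
top0.png
```

View pics/scene0.png

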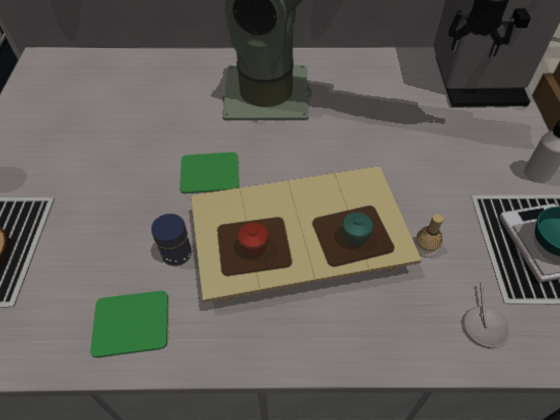

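View pics/top0.png

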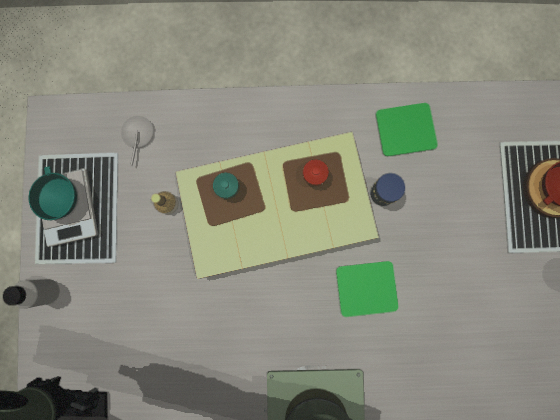

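The scene view shows the robot at the top, with the stand rotated. Candidates for the red tray, by top-view pixel:
- Walnut tray with the red cup at (316,181). This is the choice.
- Walnut tray with the teal cup at (230,193).
- Green slabs at (407,129) and (367,288).
- Red pot on a round board at (545,188).

The caddy is at (388,190) and the whisk at (162,202).

```bash
cat > meas.py <<'E'
from h import *
def trays(n,im):
    hsv=cv2.cvtColor(im,cv2.COLOR_RGB2HSV); h,s,v=[hsv[...,i].astype(int) for i in range(3)]
    red=(((h<6)|(h>172))&(s>150)&(v>70)).astype(np.uint8)
    tr=((h>=3)&(h<=16)&(s>70)&(v<125)&(v>25)).astype(np.uint8)
    deck=((h>=18)&(h<=36)&(s>45)&(v>120)).astype(np.uint8)
    return tr,deck,red
def lines(n,im,uvc,z):
    pass
E
python3 - <<'E'
from meas import *
for n in('scene','top'):
    im,d=load(n)
    tr,deck,red=trays(n,im)
    o=np.zeros_like(im); o[deck>0]=(255,255,0); o[tr>0]=(150,75,0); o[red>0]=(255,0,0)
    x0,y0,x1,y1=(170,150,450,310) if n=='scene' else (150,110,420,300)
    a=np.vstack([im[y0:y1,x0:x1],o[y0:y1,x0:x1]])
    a=cv2.resize(a,None,fx=1.6,fy=1.55,interpolation=cv2.INTER_NEAREST)
    cv2.imwrite(f'pics/{n}m.png',a[:600,:,::-1])
    c=im[150:225,270:360] if n=='top' else im[205:285,205:305]
    cv2.imwrite(f'pics/{n}c.png',cv2.resize(c,None,fx=6,fy=6,interpolation=cv2.INTER_CUBIC)[:,:,::-1])
E
```

```text
(no output)
```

View pics/scenem.png

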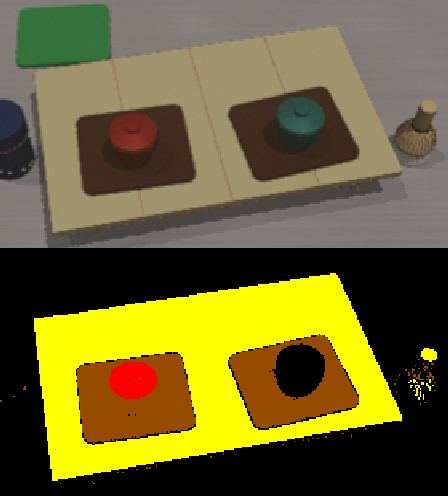

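View pics/topm.png

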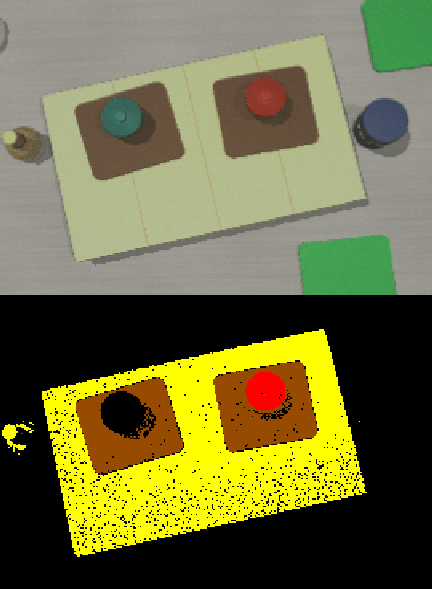

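View pics/topc.png

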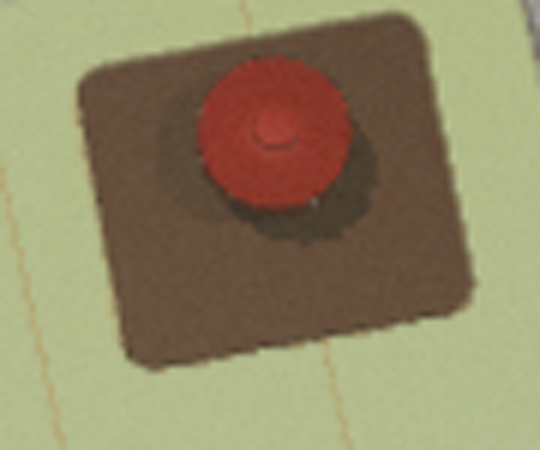

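View pics/scenec.png

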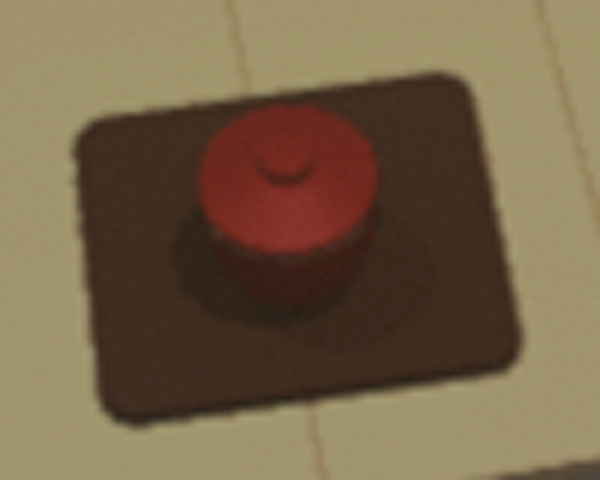

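The crops confirm the choice: a walnut slab with the red lidded cup on it (top-crop centre about 316,181). Next I fit the edges.

```bash
cat >> meas.py <<'E'
def quad(mask,n,z):
    """fit 4 side lines in world plane z; returns corners (pixel) via lines fitted on undistorted contour"""
    m=cv2.morphologyEx(mask,cv2.MORPH_CLOSE,np.ones((5,5),np.uint8))
    m=cv2.morphologyEx(m,cv2.MORPH_OPEN,np.ones((3,3),np.uint8))
    c=max(cv2.findContours(m,cv2.RETR_EXTERNAL,cv2.CHAIN_APPROX_NONE)[0],key=cv2.contourArea).reshape(-1,2).astype(float)
    # contour runs through pixel centres of boundary: push out half a pixel
    cen=c.mean(0)
    P=plane(n,c,z)[:,:2]
    rect=cv2.minAreaRect(P.astype(np.float32)*1000)
    bx=cv2.boxPoints(rect)/1000.
    L=[]
    for i in range(4):
        a,b=bx[i],bx[(i+1)%4]; e=b-a; l=np.linalg.norm(e); e/=l; nn=np.array([-e[1],e[0]])
        s=(P-a)@e; q=(P-a)@nn
        k=(abs(q)<0.008)&(s>0.022)&(s<l-0.022)
        for _ in range(3):
            A=np.polyfit(s[k],q[k],1); k=(abs(q-np.polyval(A,s))<0.003)&(s>0.022)&(s<l-0.022)
        p0=a+nn*A[1]; dr=e+nn*A[0]; dr/=np.linalg.norm(dr)
        # outward half-pixel
        on=np.array([-dr[1],dr[0]]); 
        if (P.mean(0)-p0)@on>0: on=-on
        mid=p0+dr*l/2
        px=proj(n,[[*mid,z],[*(mid+on*.01),z]]); ppm=np.linalg.norm(px[1]-px[0])/.01
        p0=p0+on*0.5/ppm
        L.append((p0,dr,on,l,k.sum()))
    return P,L
def inter(a,b):
    A=np.c_[a[1],-b[1]]; s=np.linalg.solve(A,b[0]-a[0]); return a[0]+a[1]*s[0]
def named(L):
    out={}
    for l in L:
        o=l[2]; k='front' if o[0]>.7 else 'rear' if o[0]<-.7 else 'left' if o[1]>.7 else 'right'
        out[k]=l
    return out
def masks(n,im):
    tr,deck,red=trays(n,im)
    d2=deck.copy()
    roi=np.zeros_like(tr); 
    if n=='scene': roi[195:290,200:305]=1
    else: roi[135:225,266:365]=1
    m=((tr|red)&roi)
    # deck: all but whisk
    return m,(deck|tr|red)
E
cat > m1.py <<'E'
from meas import *
def rep(names=('top','scene')):
  C={}
  for n in names:
    im,d=load(n); m,dk=masks(n,im)
    for nm,mk,z in(('tray',m,.078),('deck',dk,.070)):
        P,L=quad(mk,n,z); Q=named(L)
        c={a+b:inter(Q[a],Q[b]) for a in('front','rear') for b in('left','right')}
        C[n,nm]=c
        print(n,nm,{k:(np.degrees(np.arctan2(*(v[1]*np.sign(v[1][np.argmax(abs(v[1]))]))[::-1])).round(2),int(v[4])) for k,v in Q.items()})
        print('  ',{k:(v*1000).round(1).tolist() for k,v in c.items()})
        print('   widths',[round(1000*np.linalg.norm(c[a]-c[b]),1) for a,b in(('frontleft','frontright'),('rearleft','rearright'),('frontleft','rearleft'),('frontright','rearright'))])
  return C
if __name__=='__main__':
  C=rep()
  for nm,z in(('tray',.078),('deck',.07)):
    for k in C['top',nm]:
        u={}
        for n in('top','scene'):
            K,D,R,t=cam(n); px=proj(n,[*C[n,nm][k],z])
            u[n]=(np.c_[R,t],cv2.undistortPoints(px.reshape(-1,1,2),K,D).reshape(2,1))
        X=cv2.triangulatePoints(u['top'][0],u['scene'][0],u['top'][1],u['scene'][1]); print(nm,k,(1000*X[:3]/X[3]).ravel().round(1))
  im,d=load('top')
  m,dk=masks('top',im)
  for nm,mk in(('tray',m),):
    ys,xs=np.nonzero(cv2.erode(mk,np.ones((5,5)))); p=depthpts('top',np.c_[xs,ys],d); print('depth z med',np.median(p[:,2]),p[:,2].max())
E
python3 m1.py
```

```text
top tray {'rear': (np.float64(98.97), 41), 'right': (np.float64(9.22), 33), 'front': (np.float64(99.13), 41), 'left': (np.float64(9.68), 34)}
   {'frontleft': [700.6, 74.9], 'frontright': [725.5, -80.2], 'rearleft': [566.0, 52.0], 'rearright': [590.4, -102.2]}
   widths [np.float64(157.2), np.float64(156.1), np.float64(136.5), np.float64(136.9)]
top deck {'rear': (np.float64(101.35), 166), 'right': (np.float64(11.23), 91), 'front': (np.float64(101.39), 162), 'left': (np.float64(11.35), 92)}
   {'frontleft': [685.3, 370.2], 'frontright': [784.2, -120.6], 'rearleft': [391.9, 311.3], 'rearright': [490.3, -178.9]}
   widths [np.float64(500.6), np.float64(500.0), np.float64(299.3), np.float64(299.6)]
scene tray {'rear': (np.float64(99.23), 48), 'right': (np.float64(9.11), 35), 'front': (np.float64(99.42), 51), 'left': (np.float64(9.08), 34)}
   {'frontleft': [703.8, 76.0], 'frontright': [729.8, -80.9], 'rearleft': [564.4, 53.7], 'rearright': [590.0, -103.3]}
   widths [np.float64(159.0), np.float64(159.0), np.float64(141.1), np.float64(141.6)]
scene deck {'rear': (np.float64(101.49), 177), 'right': (np.float64(11.34), 93), 'front': (np.float64(100.82), 68), 'left': (np.float64(-1.96), 14)}
   {'frontleft': [693.9, 365.5], 'frontright': [786.6, -119.4], 'rearleft': [377.0, 376.3], 'rearright': [489.9, -178.9]}
   widths [np.float64(493.7), np.float64(566.6), np.float64(317.1), np.float64(302.6)]
tray frontleft [701.4  75.5  74.2]
tray frontright [726.8 -81.2  72.9]
tray rearleft [565.8  52.8  79.8]
tray rearright [ 590.3 -102.7   78.5]
deck frontleft [687.2 370.9  59.6]
deck frontright [ 785.  -120.5   67. ]
deck rearleft [398.  338.3  91.1]
deck rearright [ 490.2 -178.8   70.4]
depth z med 0.07903071886845228 1.3087698734430473
```

```bash
cat > plan.py <<'E'
from h import *
from scipy.spatial.transform import Rotation as Ro
S=arm.state(); p=S['eef_pos']; R=Ro.from_rotvec(S['eef_rot'])
ang=np.radians(11.37); N=np.array([np.cos(ang),np.sin(ang),0]); E=np.array([-np.sin(ang),np.cos(ang),0]); E0=np.array([.73475,.1248,0])
def W(n,l,z): q=E0+n*N+l*E; q[2]=z; return q
def tgt(s): # tool y down, z = s*E
    y=np.array([0,0,-1.]); z=s*E; return Ro.from_matrix(np.c_[np.cross(y,z),y,z])
def row(q,Rt): return np.r_[R.inv().apply(q-p),(R.inv()*Rt).as_rotvec()].round(4).tolist()
E
python3 - <<'E'
from plan import *
print(R.as_matrix().round(3),p)
for s in(1,-1): print(row(W(-.228,-.117,.2),tgt(s)), W(-.228,-.117,.2))
E
```

```text
[[ 0.962 -0.     0.273]
 [-0.273 -0.001  0.962]
 [ 0.    -1.    -0.001]] [0.15708261 0.55288055 0.23089457]
[0.5235, 0.0314, -0.4622, 0.001, -0.4753, -0.0002] [ 0.53429046 -0.03485266  0.2       ]
[0.5235, 0.0314, -0.4622, 0.0002, 2.6663, 0.0013] [ 0.53429046 -0.03485266  0.2       ]
```

send_rows([
  [[0.06, 0, -0.03, 0, -0.04, 0], [0.12, 0, -0.06, 0, -0.08, 0], [0.17, 0, -0.1, 0, -0.12, 0], [0.22, 0, -0.14, 0, -0.16, 0], [0.27, 0, -0.18, 0, -0.2, 0], [0.31, 0, -0.22, 0, -0.24, 0], [0.35, 0, -0.26, 0, -0.28, 0], [0.39, 0, -0.3, 0, -0.32, 0], [0.43, 0, -0.34, 0, -0.36, 0], [0.46, 0, -0.38, 0, -0.4, 0], [0.49, 0, -0.42, 0, -0.44, 0], [0.5235, 0, -0.462, 0, -0.475, 0]],
], gripper=100)

```text
time: 1.6
eef_pos: [0.5348, -0.0359, 0.2312]
eef_rot: [-1.565, -0.157, 0.157]
contact_force: [-0.1, 0.2, 0.2]
gripper_width: 1.002
```

```bash
python3 - <<'E'
from plan import *
print(row(W(-.228,-.117,.075),tgt(1)))
E
```

```text
[-0.0002, 0.1562, 0.0011, -0.0002, 0.0012, -0.0002]
```

send_rows([
  [[0, 0.03, 0, 0, 0, 0], [0, 0.06, 0, 0, 0, 0], [0, 0.09, 0, 0, 0, 0], [0, 0.12, 0, 0, 0, 0], [0, 0.14, 0, 0, 0, 0], [0, 0.15, 0, 0, 0, 0], [0, 0.155, 0, 0, 0, 0], [0, 0.155, 0, 0, 0, 0]],
])

```text
time: 2.6
eef_pos: [0.5345, -0.0344, 0.0766]
eef_rot: [-1.565, -0.156, 0.155]
contact_force: [0.1, 0.5, 0.1]
gripper_width: 1.0
```

```bash
python3 - <<'E'
from plan import *
print(p,R.as_matrix().round(3),row(W(-.228,-.117,.064),tgt(1)),arm.state()['contact_force'])
im,d=grab('scene'); cv2.imwrite('pics/s1.png',cv2.resize(im[130:290,180:340],None,fx=5,fy=3.7)[:,:,::-1])
im,d=grab('top'); cv2.imwrite('pics/t1.png',cv2.resize(im[140:260,250:390],None,fx=5,fy=5)[:,:,::-1])
E
```

```text
[ 0.53453869 -0.03440871  0.07656104] [[ 0.98   0.    -0.197]
 [ 0.197 -0.     0.98 ]
 [ 0.    -1.    -0.   ]] [-0.0003, 0.0126, -0.0004, 0.0002, -0.0003, 0.0002] [0.13053662 0.47594664 0.1467455 ]
```

View pics/s1.png

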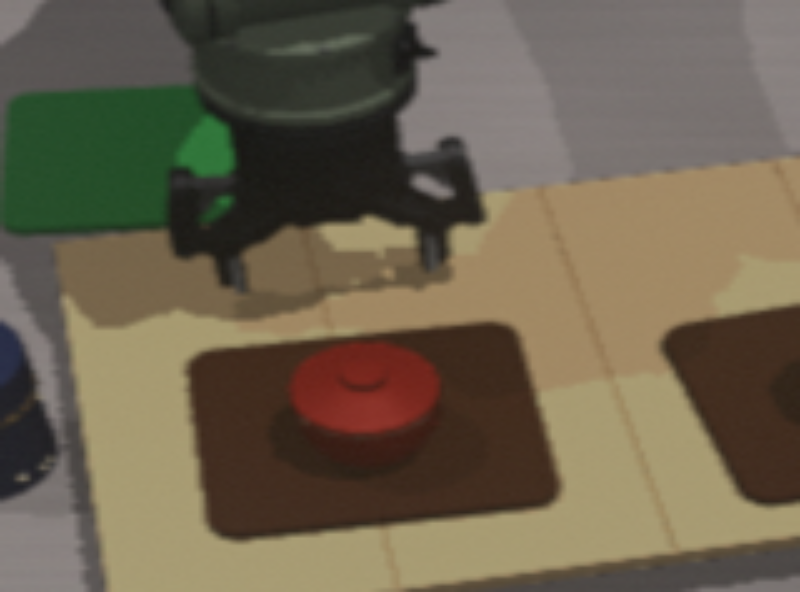

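View pics/t1.png

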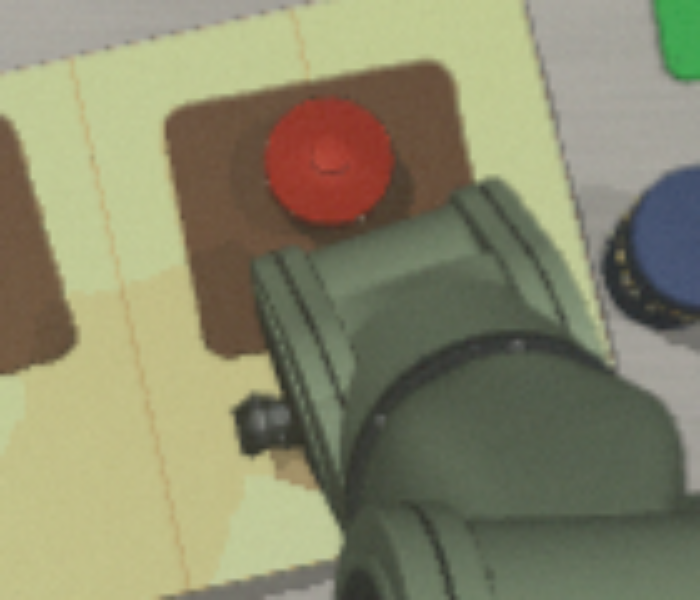

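```bash
python3 - <<'E'
from plan import *
for s in(1,-1):
  for z in (.0766,.0896):
    for w in(.0425,.057):
      q=p+.011*N+s*w*E; q[2]=z; print(s,z,w,proj('scene',[q]).round(1), ((proj('scene',[q])-[180,130])*[5,3.7]).round())
im,d=load('scene')
cv2.imwrite('pics/s2.png',cv2.resize(im[185:220,215:285],None,fx=11,fy=11,interpolation=cv2.INTER_NEAREST)[:,:,::-1])
E
```

```text
1 0.0766 0.0425 [[264.4 207.8]] [[422. 288.]]
1 0.0766 0.057 [[270.2 206.9]] [[451. 285.]]
1 0.0896 0.0425 [[264.2 204.5]] [[421. 276.]]
1 0.0896 0.057 [[270.  203.6]] [[450. 272.]]
-1 0.0766 0.0425 [[229.9 213.4]] [[250. 309.]]
-1 0.0766 0.057 [[224.  214.4]] [[220. 312.]]
-1 0.0896 0.0425 [[229.4 210.1]] [[247. 296.]]
-1 0.0896 0.057 [[223.4 211.1]] [[217. 300.]]
```

View pics/s2.png

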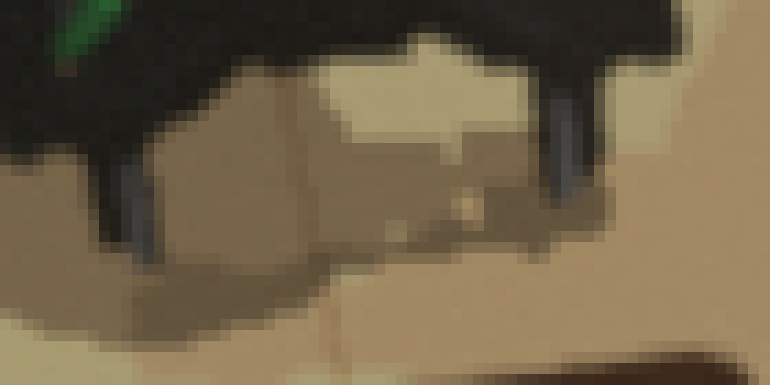

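The scene crop shows the fingertip ends at px (228,209) and (266,203). That matches tips about 13–14 mm above the TCP, so a TCP height of about 0.0595 puts them about 3 mm above the deck.

send_rows([
  [[0, 0.006, 0, 0, 0, 0], [0, 0.012, 0, 0, 0, 0], [0, 0.015, 0, 0, 0, 0], [0, 0.017, 0, 0, 0, 0], [0, 0.017, 0, 0, 0, 0], [0, 0.017, 0, 0, 0, 0]],
])

```text
time: 3.45
eef_pos: [0.5345, -0.0344, 0.0594]
eef_rot: [-1.565, -0.156, 0.155]
contact_force: [0.6, -0.4, 0.3]
gripper_width: 0.998
```

```bash
python3 - <<'E'
from plan import *
print(p,row(W(-.195,-.117,.0596),tgt(1)))
im,d=grab('scene'); cv2.imwrite('pics/s3.png',cv2.resize(im[185:250,200:310],None,fx=7,fy=7)[:,:,::-1])
E
```

```text
[ 0.53448926 -0.03439258  0.05942539] [0.0327, -0.0002, -0.0004, 0.0001, -0.0003, 0.0001]
```

View pics/s3.png

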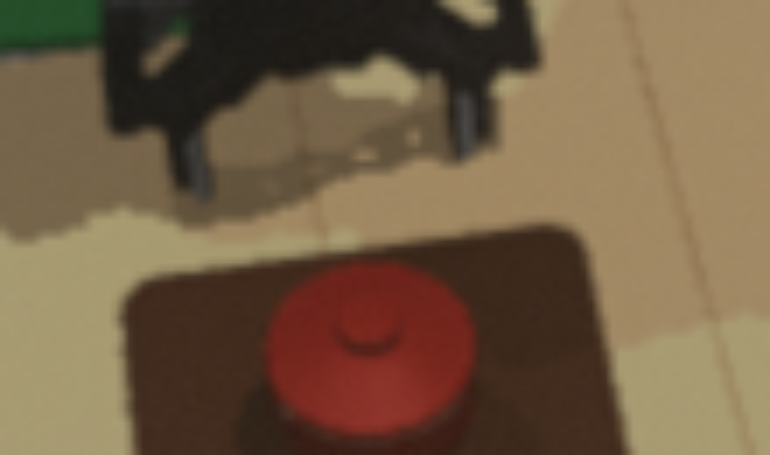

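send_rows([
  [[0.004, 0, 0, 0, 0, 0], [0.009, 0, 0.001, 0, 0, 0], [0.014, 0, 0.002, 0, 0, 0], [0.018, 0, 0.002, 0, 0, 0], [0.021, 0, 0.002, 0, 0, 0], [0.024, 0, 0.002, 0, 0, 0], [0.026, 0, 0.002, 0, 0, 0], [0.028, 0, 0.002, 0, 0, 0], [0.03, 0, 0.002, 0, 0, 0], [0.032, 0, 0.002, 0, 0, 0], [0.034, 0, 0.002, 0, 0, 0], [0.036, 0, 0.002, 0, 0, 0]],
])

```text
time: 5.0
eef_pos: [0.5693, -0.0255, 0.0593]
eef_rot: [-1.566, -0.155, 0.156]
contact_force: [-2.1, -1.3, 1.1]
gripper_width: 0.999
```

send_rows([
  [[0.002, 0, 0, 0, 0, 0], [0.004, 0, 0, 0, 0, 0], [0.006, 0, 0, 0, 0, 0], [0.008, 0, 0, 0, 0, 0], [0.01, 0, 0, 0, 0, 0], [0.012, 0, 0, 0, 0, 0], [0.014, 0, 0, 0, 0, 0], [0.016, 0, 0, 0, 0, 0]],
])

```text
time: 6.0
eef_pos: [0.5852, -0.0222, 0.0593]
eef_rot: [-1.565, -0.156, 0.156]
contact_force: [-3.3, -0.6, 0.4]
gripper_width: 1.004
```

```bash
python3 - <<'E'
from plan import *
print(p,(p-E0)@N,(p-E0)@E)
im,d=grab('scene'); cv2.imwrite('pics/s4.png',cv2.resize(im[185:285,195:315],None,fx=6,fy=6)[:,:,::-1])
E
```

```text
[ 0.58517366 -0.02216138  0.05930893] -0.17561339493654277 -0.11458911009026027
```

View pics/s4.png

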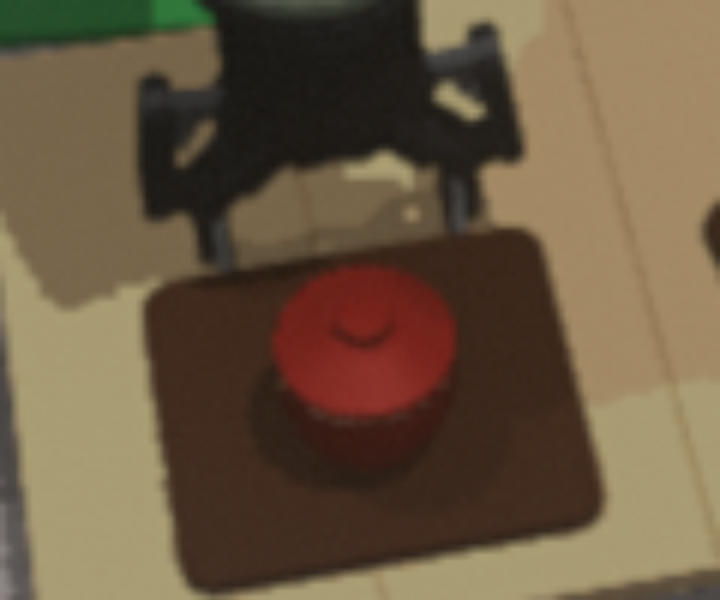

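send_rows([
  [[0.001, 0, 0, 0, 0, 0], [0.003, 0, 0, 0, 0, 0], [0.005, 0, 0, 0, 0, 0], [0.007, 0, 0, 0, 0, 0], [0.009, 0, 0, 0, 0, 0], [0.011, 0, 0, 0, 0, 0], [0.013, 0, 0, 0, 0, 0], [0.015, 0, 0, 0, 0, 0], [0.017, 0, 0, 0, 0, 0], [0.019, 0, 0, 0, 0, 0], [0.021, 0, 0, 0, 0, 0], [0.023, 0, 0, 0, 0, 0]],
])

```text
time: 7.55
eef_pos: [0.6077, -0.0176, 0.0593]
eef_rot: [-1.565, -0.156, 0.156]
contact_force: [-3.3, -1.3, 0.1]
gripper_width: 1.0
```

send_rows([
  [[0.002, 0, 0, 0, 0, 0], [0.004, 0, 0, 0, 0, 0], [0.006, 0, 0, 0, 0, 0], [0.008, 0, 0, 0, 0, 0], [0.01, 0, 0, 0, 0, 0], [0.012, 0, 0, 0, 0, 0], [0.014, 0, 0, 0, 0, 0], [0.016, 0, 0, 0, 0, 0], [0.018, 0, 0, 0, 0, 0], [0.019, 0, 0, 0, 0, 0], [0.02, 0, 0, 0, 0, 0]],
])

```text
time: 8.93
eef_pos: [0.6272, -0.0137, 0.0593]
eef_rot: [-1.565, -0.156, 0.156]
contact_force: [-3.5, 0.2, 1.0]
gripper_width: 1.002
```

```bash
python3 - <<'E'
from plan import *
print(p,(p-E0)@N,(p-E0)@E)
for n in('scene','top'):
  im,d=grab(n); a=im[185:305,195:315] if n=='scene' else im[120:230,260:380]
  cv2.imwrite(f'pics/{n}5.png',cv2.resize(a,None,fx=5,fy=5)[:,:,::-1])
E
```

```text
[ 0.62719724 -0.01374185  0.05929953] -0.13275468501338214 -0.11461951545427311
```

View pics/scene5.png

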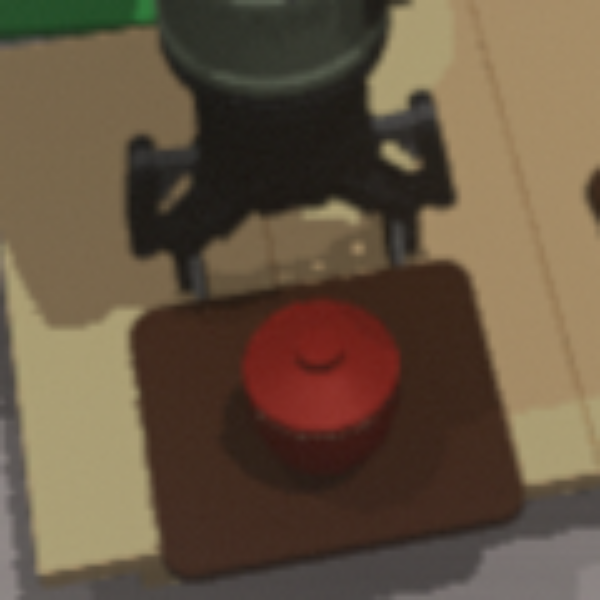

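View pics/top5.png

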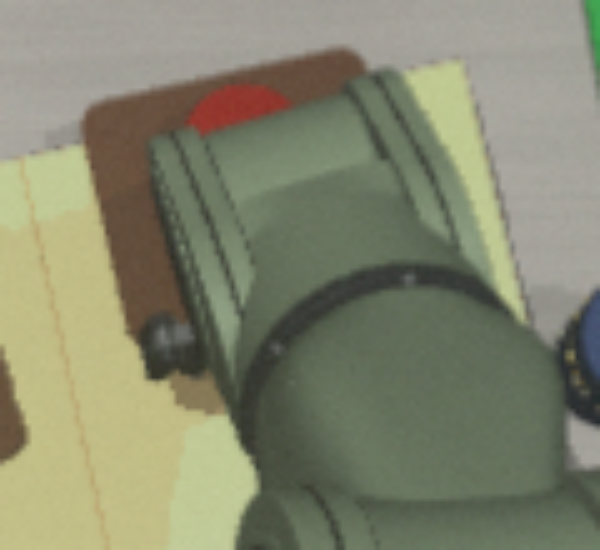

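The tray is square and already overhanging a little, and the cup is still in place. In the top view the front edge is visible from about (279,140) to (330,129).

```bash
cat > m2.py <<'E'
from meas import *
from plan import N,E,E0
def edge(n,im,cols,frontup):
    # sub-pixel: per column, dark->light crossing of tray mask boundary
    tr,deck,red=trays(n,im); tr=cv2.morphologyEx(tr|red,cv2.MORPH_CLOSE,np.ones((5,5),np.uint8))
    num,lab,st,cen=cv2.connectedComponentsWithStats(tr)
    out=[]
    pt={'top':(290,150),'scene':(250,275)}[n]
    l=lab[pt[1],pt[0]]; assert l>0
    for c in cols:
        r=np.nonzero(lab[:,c]==l)[0]
        if len(r): out.append((c,(r.min()-.5) if frontup else (r.max()+.5)))
    return np.array(out,float)
def run():
    for n,up,zs in(('top',True,(.078,)),('scene',False,(.070,))):
        im,d=load(n)
        e=edge(n,im,range(283,324) if n=='top' else range(238,292),up)
        P=plane(n,e,zs[0])-E0; a,b=P@E,P@N
        f=np.polyfit(a,b,1); k=abs(b-np.polyval(f,a))<.002; f=np.polyfit(a[k],b[k],1)
        lat=-.118; print(n,'n pts',k.sum(),'overhang at lat mm',1000*np.polyval(f,lat),'ang deg',np.degrees(np.arctan(f[0])),'span',1000*a[k].min(),1000*a[k].max())
if __name__=='__main__': run()
E
python3 m2.py
```

```text
Traceback (most recent call last):
  File "m2.py", line 21, in <module>
    if __name__=='__main__': run()
                             ~~~^^
  File "m2.py", line 17, in run
    e=edge(n,im,range(283,324) if n=='top' else range(238,292),up)
  File "m2.py", line 9, in edge
    l=lab[pt[1],pt[0]]; assert l>0
                               ^^^
AssertionError
```

```bash
sed -i "s/(290,150)/(283,150)/" m2.py; python3 m2.py
```

```text
top n pts 41 overhang at lat mm 17.47614827394638 ang deg -0.17977520644075295 span -171.70611034731044 -59.3330822028795
scene n pts 54 overhang at lat mm 15.377231618977167 ang deg 0.09511092831208164 span -173.6793105167752 -56.77857731954745
```

Overhang is now about 16–17 mm and square within 0.2°, so I push 13 mm more and then back off.

send_rows([
  [[0.001, 0, 0, 0, 0, 0], [0.003, 0, 0, 0, 0, 0], [0.005, 0, 0, 0, 0, 0], [0.007, 0, 0, 0, 0, 0], [0.009, 0, 0, 0, 0, 0], [0.011, 0, 0, 0, 0, 0], [0.012, 0, 0, 0, 0, 0], [0.013, 0, 0, 0, 0, 0], [0.0135, 0, 0, 0, 0, 0], [0.0135, 0, 0, 0, 0, 0]],
])

```text
time: 10.28
eef_pos: [0.6405, -0.0111, 0.0593]
eef_rot: [-1.565, -0.156, 0.156]
contact_force: [-3.3, -1.5, 0.6]
gripper_width: 0.999
```

```bash
python3 - <<'E'
from plan import *
print((p-E0)@N,(p-E0)@E)
for n in('scene','top'): grab(n)
import m2
m2.run()
E
```

```text
-0.11921345865262713 -0.11463360884671565
top n pts 41 overhang at lat mm 30.867239814696728 ang deg 0.09144792503546664 span -174.97094388284881 -62.423845246712126
scene n pts 54 overhang at lat mm 29.131885107439633 ang deg -0.06877195075617275 span -175.73333899255655 -59.85760847882723
```

Overhang is 29–31 mm and square. I now retreat straight back, then up.

send_rows([
  [[-0.003, 0, 0, 0, 0, 0], [-0.008, 0, 0, 0, 0, 0], [-0.016, 0, 0, 0, 0, 0], [-0.026, 0, 0, 0, 0, 0], [-0.036, 0, 0, 0, 0, 0], [-0.046, 0, 0, 0, 0, 0], [-0.055, 0, 0, 0, 0, 0], [-0.06, -0.002, 0, 0, 0, 0], [-0.06, -0.015, 0, 0, 0, 0], [-0.06, -0.035, 0, 0, 0, 0], [-0.06, -0.065, 0, 0, 0, 0], [-0.06, -0.1, 0, 0, 0, 0]],
])

```text
time: 11.88
eef_pos: [0.5817, -0.0227, 0.161]
eef_rot: [-1.565, -0.156, 0.155]
contact_force: [0.1, 1.4, 0.6]
gripper_width: 1.002
```

send_rows([
  [[0, -0.04, 0, 0, 0, 0], [0, -0.09, 0, 0, 0, 0], [-0.01, -0.13, 0.03, 0, 0, 0], [-0.02, -0.15, 0.07, 0, 0, 0], [-0.03, -0.16, 0.11, 0, 0, 0], [-0.04, -0.16, 0.15, 0, 0, 0], [-0.04, -0.16, 0.19, 0, 0, 0], [-0.04, -0.16, 0.23, 0, 0, 0], [-0.04, -0.16, 0.26, 0, 0, 0], [-0.04, -0.16, 0.28, 0, 0, 0], [-0.04, -0.16, 0.28, 0, 0, 0]],
])

```text
time: 13.25
eef_pos: [0.4867, 0.2451, 0.32]
eef_rot: [-1.564, -0.158, 0.157]
contact_force: [-0.2, -0.3, 0.5]
gripper_width: 0.997
```

```bash
python3 - <<'E'
from h import *
for n in('scene','top'):
  im,d=grab(n); cv2.imwrite(f'pics/{n}6.png',im[:,:,::-1])
import m2
m2.run()
import m1
m1.rep(('top',))
E
```

```text
top n pts 41 overhang at lat mm 30.932479448639985 ang deg -0.0935513337054789 span -174.97094388284881 -62.423845246712126
scene n pts 54 overhang at lat mm 29.087959007849566 ang deg -0.14779639240239006 span -175.73333899255655 -59.85760847882723
top tray {'rear': (np.float64(101.49), 41), 'right': (np.float64(10.42), 31), 'front': (np.float64(88.33), 42), 'left': (np.float64(11.78), 33)}
   {'frontleft': [778.4, 95.8], 'frontright': [773.7, -66.6], 'rearleft': [637.0, 66.3], 'rearright': [668.0, -86.0]}
   widths [np.float64(162.5), np.float64(155.5), np.float64(144.5), np.float64(107.5)]
top deck {'rear': (np.float64(101.25), 133), 'right': (np.float64(11.27), 98), 'front': (np.float64(101.04), 53), 'left': (np.float64(11.52), 20)}
   {'frontleft': [719.8, 377.1], 'frontright': [815.6, -114.3], 'rearleft': [392.5, 310.4], 'rearright': [489.8, -179.2]}
   widths [np.float64(500.6), np.float64(499.2), np.float64(334.1), np.float64(332.3)]
```

View pics/scene6.png

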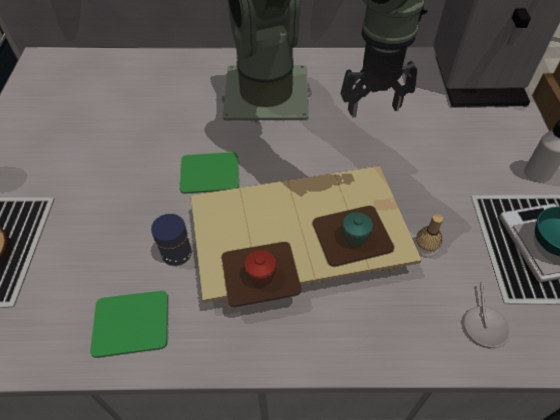

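View pics/top6.png

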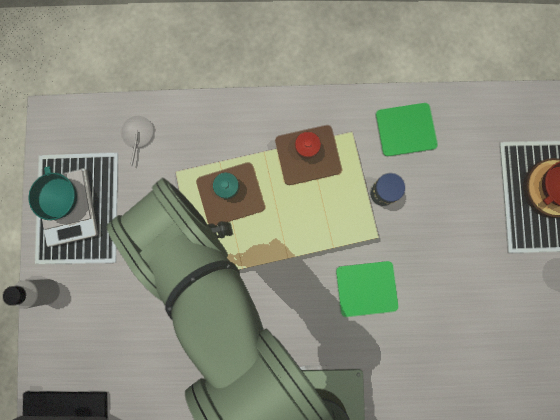

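Scene view: the tray at (261,273) sticks out evenly, with the cup upright on it. The teal tray, whisk and caddy have not moved, and the arm is clear. The "top tray" quad fit printed above was clipped by its old search window, so I disregard its front and right sides.

```bash
python3 -c "
from bench import arm
print(arm.job_done())"
```

```text
the job is handed in; nothing more can be done
None
```

I pushed the red cup's tray squarely along the stand with the two open fingertips on its rear edge, then backed off, lifted and moved the arm clear. The job is handed in, at about 13.5 s on the robot's clock.

**Overhang:** the last checks gave 30.9 mm from the top camera and 29.1 mm from the scene camera, against the 20–40 mm allowed. The 1.8 mm difference is about the stated calibration accuracy.

**Squareness:** the front edge is within about 0.15° of the stand's edge in both views.

**Cup and forces:** the pictures show the cup upright on its tray. The force readings during the push were about 3.5 N.

**Other items:** the teal tray and cup, the whisk and the caddy look unmoved in the pictures.

**Checks that failed or disagreed:**
- The final four-sided fit of the tray was clipped by its old search window, so I ignored its front and right sides. Its rear edge still agreed, at about 31 mm overhang.
- The early scene-camera fit of the deck's left side was spoiled by the whisk, so I took the stand's position from the top camera.

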